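Change the part in the drilling jig and hold the new one in the corner

ROBOT

A 6-joint arm with a two-finger parallel gripper is mounted at the origin on a cart in front of the work surface, level with it; the furniture and walls round the work are solid. World frame = base frame: x ahead of the robot, y to its left, z up, the work surface at z = 0. Lengths are in mm, angles in rad, forces in N, time in s.
With the tool pointing down it reaches from about 400 to 925 mm from the base axis. Payload 12.5 kg.
Tool frame: the origin (TCP) lies at the very end of the fingers, on their centre line; the grasp point (between the pads) lies 19 mm behind it; z points along the fingers, y is the line along which they close (so a half turn about z gives the same grasp; the last joint's range is limited). The gripper opens to 95 mm and grips with 3 to 60 N. Pads are 20 mm wide; open, the fingers measure 119 mm over their backs; the gripper's body (75 mm by 180 mm) begins 59 mm behind the grasp point.
Start: joints at [1.056, 0.491, 1.559, -0, 1.092, -0.106], TCP at [248.428, 573.524, 214.661] pointing down, gripper open.
Joint ranges: [-3.1, 3.1], [-0.84, 2.19], [0.05, 2.79], [-1.13, 4.28], [0.06, 2.93], [-2.69, 2.69]. Speed limits (rad/s): [2.22, 2.22, 2.79, 3.14, 3.14, 3.14].

INTERFACE

Orientations are given as [roll, pitch, yaw] about the fixed x, y, z axes, in that order (R = Rz(yaw) Ry(pitch) Rx(roll)).
In Python, from cell import state, read_camera, camera_info, job_done gives the robot as it stands.
- The arm moves only by the tool drive_effector, called as name(argument=value, ...) on one line, values as JSON. Schema: {"type":"object","properties":{"steps":{"type":"string"},"only":{"type":"string"},"quiet":{"type":"boolean"},"lines":{"type":"string"}},"required":["steps"],"additionalProperties":false}. steps is a string of 1 to 5 rows, parted by a bar, with the numbers parted by commas; each row has 5 numbers: dx, dy, dz in units of 100 mm, then a turn about the tool's z in rad, then the opening from 0.0 (shut) to 1.0 (fully open); each row is the pose to reach, as a shift and turn from the pose commanded when the call began, along the tool's axes at that moment; what a row does not reach only later rows make up. A row lasts 1/12 s, in which the tool goes at most 41.7 mm and 0.125 rad, less where a joint would pass 70% of its speed; a pose out of reach is approached as far as the arm can. The fingers move at their own pace and stop on an object; the grip force is fixed at half the most. Time passes only in rows, so rows that do not move let the fingers close. The tool returns the time, the measured TCP pose, the force, the opening and the grip force at its end. only (a regular expression) keeps the lines of the reply that match it, lines (a string "A,B") keeps lines A to B, and quiet returns only ok. Input that does not fit is refused with a message, and nothing moves.
- state(): the state, without advancing time (a new reading comes with each control period).
- read_camera(name): name is "scene" or "side" or "wrist"; returns (picture, depth): 400x640x3 uint8, red, green, blue; 400x640 float32, mm along the optical axis (not along the pixel's ray), 0 where there is no reading.
- camera_info(name): a dict with "vertical_fov" (degrees; the focal length in pixels is half the picture's height over the tangent of half this angle, whatever the lens; pixels are square), "cx", "cy" (the principal point, pixels), "origin" and "attitude" of the camera in the world. Camera axes: x right, y down, z forward; pixel columns grow to the right and rows downward; lengths in mm; the calibration is good to about 2 mm. A picture is of the moment at which its call begins: read the wrist's pose just before it. camera_info takes no time and is no camera call; for the wrist camera it gives the pose at the moment of the call.
- job_done(): hands the job in; it is judged then, once.
The state is a dict: "t": time; "joints": joint angles; "qvel": joint speeds; "tau": joint torques, N m; "eef_pos": TCP position; "tcp_rot": TCP orientation; "ft_force": force on the tool from outside, world axes, zero at the start; "moment": the same for the moment, N m; "opening": opening from 0.0 (shut) to 1.0 (fully open); "grip_force": force on a finger pad.
Only numpy, scipy, OpenCV 4.12 (cv2) and the standard library are available. Lean on these libraries where they do the work, as an engineer would, in place of code of your own. Each camera call takes 0.05 s, during which the arm holds its last target. There are 200 camera calls.

TASK

The drilling jig still has the drilled bearing housing (the one with brass bushes in its foot) in it: lay that one flat and lengthwise in the empty compartment of the grey parts tray and let go of it. Then fetch the undrilled housing from the counter, set it flat on the jig plate with its long side along the long fence and its end towards the short fence, and press it into the corner so that it touches both fences at once. Finish while still holding it pressed there, and leave the other small parts where they are.

Things in the scene. Friction and masses are not known exactly. Their poses are not given: they have to be found in the camera images.
- drilled_housing: blue bearing housing, 0.3-0.6 kg: foot 90 (x) x 60 (y) x 14 mm; on its middle an upright 50 (x) x 26 (y) mm with flat y faces and a round top, 55 mm high in all. Origin: centre of the foot's underside; z up; both ends alike. This one has two brass bushes in its foot and at first lies loose in the jig, within 50 mm of its corner seat
- undrilled_housing: blue bearing housing, same shape, axes and origin as drilled_housing, but a plain foot without bushes; at first on the open counter between jig and tray, turned up to 0.8 rad. Grip either housing across the 26 mm upright; fingertips 18 mm above the foot's underside clear the foot, fences and tray walls
- jig: drilling jig, fixed to the counter: dark steel plate 150x150x12 mm with two low bright metal fences that form a corner. Origin: centre of the plate's underside; z up; the long fence lies at its +x side, the short fence at its -y side. It may be left or right of the middle, turned up to 0.35 rad
- jig_corner (a point): the point on the plate's top (12 mm above the counter) where the inner faces of the fences would meet; axes as the jig. A housing seated in the corner has its length along the jig's y and its origin 30 mm from this point towards -x and 45 mm towards +y, on the plate. From here the open plate runs 130 mm towards -x and +y
- long_fence: bright metal bar fixed on the jig, 16 mm wide, 120 mm long, standing 10 mm above the plate; its inner face looks to the jig's -x and runs along the jig's y. Origin at jig_corner. Rigid
- short_fence: bright metal bar fixed on the jig, 16 mm wide, 100 mm long, standing 10 mm above the plate; its inner face looks to the jig's +y and runs along the jig's x. Origin at jig_corner. Rigid
- tray: grey parts tray, fixed to the counter, 114 (x) x 160 (y) mm, 19 mm high, with two compartments side by side along y, each 106 (x) x 74 (y) mm inside; walls 4 mm thick, 14 mm above the inner floor. Origin: centre of the underside. On the other side of the middle from the jig, turned up to 0.35 rad
- tray_free (a point): centre of the empty compartment's inner floor, 5 mm above the counter; axes as the tray (x along the compartment's length)
- tray_housing: a second drilled housing, same shape and size as drilled_housing, already lying in the other compartment of the tray (its centre 78 mm from the empty compartment's centre, towards -y of the tray). Leave it alone. Loose
- bearing: ball bearing, 52 mm across, 15 mm high, lying flat towards the back. Origin: centre of underside. Bystander, loose
- pulley: grey metal pulley, 62 mm across, 30 mm high, towards the back. Origin: centre of underside. Bystander, loose
- relay: black cube relay with blades up, 28x28x37 mm, towards the back. Origin: centre of underside. Bystander, loose
- tape_roll: black roll of tape, 68 mm across, 19 mm high, lying flat towards the back. Origin: centre of underside. Bystander, loose
There are look-alikes about, which are no part of the job. Leave any black or orange look-alike of the drilled_housing alone.

How it is judged (in metres and radians):
On the way:
1. the drilled housing lies flat in the empty compartment of the tray, let go (x of drilled_housing in the frame of tray_free between -0.012 and 0.012 m and y of drilled_housing in the frame of tray_free between -0.011 and 0.011 m and z of drilled_housing in the frame of tray_free between -0.004 and 0.004 m and angle between drilled_housing's own z axis and vertical below 0.08 rad and angle between the x axis of drilled_housing and the x axis of tray, either way round below 0.25 rad and contact force between the fingers and drilled_housing below 0.1 N and linear speed of drilled_housing below 0.02 m/s), for 0.2 s.
At the end, for the whole second after the job is handed in: Undrilled housing flat on the jig plate, within 3 mm of its corner seat and 0.04 rad of square, at rest, pressed on each fence with over 2 N, fingers bearing on it with over 2 N. Drilled housing flat, lengthwise and let go in the compartment that was empty (all of step 1 and x of undrilled_housing in the frame of jig_corner between -0.033 and -0.027 m and y of undrilled_housing in the frame of jig_corner between 0.042 and 0.048 m and z of undrilled_housing in the frame of jig_corner between -0.003 and 0.003 m and angle between the x axis of undrilled_housing and the y axis of jig, either way round below 0.04 rad and angle between undrilled_housing's own z axis and vertical below 0.05 rad and contact force between undrilled_housing and long_fence above 2 N and contact force between undrilled_housing and short_fence above 2 N and contact force between the fingers and undrilled_housing above 2 N and linear speed of undrilled_housing below 0.01 m/s); the arm keeps its last pose, push and grip.
It fails at once if the other housing in the tray or a bystander (bearing, pulley, relay, tape roll) was moved more than 25 mm (distance of any of tray_housing, bearing, pulley, relay, tape_roll from where it was at the start of the episode above 0.025 m).
It also fails if it takes over 64 s, if anything falls off the work surface, if the arm or the gripper's body presses on something with over 40 N, if the wrist force passes 120 N, or if a joint passes its speed limit or range.

## Working session

There is one attempt and no reset: what is moved stays moved. The work goes in short steps, Python scripts to look and compute and a tool call to move; the robot and the scene stay as the last step left them, time stands still between calls to the robot, and variables do not carry over. Pictures are saved under pics/ and viewed, at most 10 in all, crops included, and the job is handed in when it is done.

```bash
mkdir -p pics; ls
```

Create h.py:
```python
import numpy as np, cv2, math
from cell import state, read_camera, camera_info, job_done
from scipy.spatial.transform import Rotation as R
def grab(n,save=None):
    ci=camera_info(n); im,d=read_camera(n)
    if save: cv2.imwrite('pics/'+save+'.png',im[:,:,::-1])
    np.savez('/tmp/'+n+'.npz',im=im,d=d,o=np.array(ci['origin'],float),a=np.array(ci['attitude'],float),f=200/math.tan(math.radians(ci['vertical_fov'])/2),c=[ci['cx'],ci['cy']])
    return load(n)
def load(n): return dict(np.load('/tmp/'+n+'.npz'))
def rot(a): return R.from_euler('xyz',a).as_matrix() if a.size==3 else a.reshape(3,3)
def ray(g,u,v): return rot(g['a'])@np.array([(u-g['c'][0])/g['f'],(v-g['c'][1])/g['f'],1])
def at_z(g,u,v,z):
    r=ray(g,u,v); return g['o']+r*(z-g['o'][2])/r[2]
def at_d(g,u,v): return g['o']+ray(g,u,v)*g['d'][int(round(v)),int(round(u))]
def cloud(g):
    v,u=np.mgrid[0:400,0:640]; D=g['d']
    P=np.stack([(u-g['c'][0])/g['f']*D,(v-g['c'][1])/g['f']*D,D],-1)@rot(g['a']).T+g['o']
    P[D==0]=np.nan; return P
def totool(dw):
    return rot(np.array(state()['tcp_rot'],float)).T@np.array(dw,float)
```

Run:
```python
from h import *
print(state())
for n in('scene','side','wrist'):
    print(n,camera_info(n))
grab('scene','scene');grab('wrist','wrist0')
```

```text
pics
{'t': 0.0, 'joints': array([ 1.05638524e+00,  4.91558998e-01,  1.55947216e+00, -6.74162060e-06,
        1.09169397e+00, -1.05611923e-01]), 'qvel': array([0.00106996, 0.00058525, 0.00012125, 0.00064086, 0.00027819,
       0.00166939]), 'tau': array([-2.59646826e-03, -6.12635207e+01, -2.58168554e+01,  6.91555627e-02,
        4.83236276e-02, -9.24832989e-05]), 'eef_pos': array([248.3041982 , 573.28241694, 214.05427695]), 'tcp_rot': array([-3.14046585e+00, -1.13435453e-04,  2.73279654e+00]), 'ft_force': array([ 1.21671455, -0.01887468, -0.11996076]), 'moment': array([0.01329393, 0.02245468, 0.00464487]), 'grip_force': 0.0, 'opening': 0.9987994612046066}
scene {'vertical_fov': 51.73931694945169, 'cx': 320.7000997178563, 'cy': 198.7554819393733, 'origin': array([ -38.88791375, -555.93253662,  859.09273273]), 'attitude': array([-2.36181067e+00,  1.16326936e-03, -7.34418720e-01])}
side {'vertical_fov': 42.40530635178763, 'cx': 321.8108470966665, 'cy': 198.9380807803906, 'origin': array([ 179.66710173, 1568.49048358,  868.13827685]), 'attitude': array([-2.06059854,  0.022757  , -2.92267519])}
wrist {'vertical_fov': 70.58306130071095, 'cx': 322.51326767762373, 'cy': 200.14337841287127, 'origin': array([176.0595637 , 604.40337062, 383.75424242]), 'attitude': array([2.86120081e+00, 2.00746982e-03, 1.16181754e+00])}
```

View pics/scene.png

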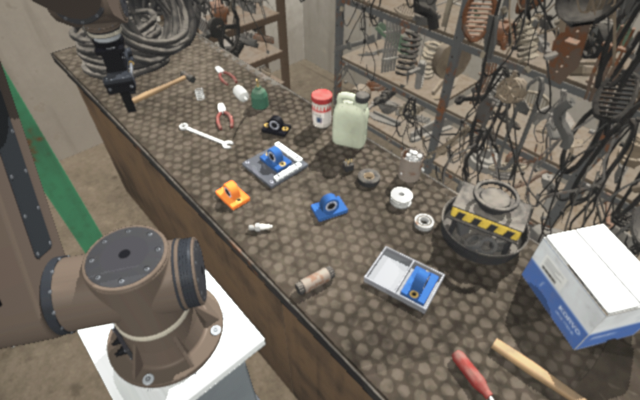

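View pics/wrist0.png

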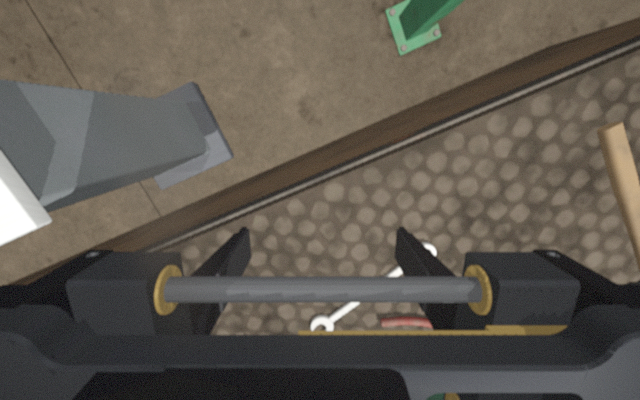

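The scene picture shows these candidates:
- a blue housing in the jig at (273,160)
- a blue one on the open counter at (329,207)
- a blue one in the tray at (420,287)
- a black look-alike at (276,125)
- an orange look-alike at (232,194)

By position and colour, (273,160) is the drilled housing and (329,207) the undrilled one. The empty tray compartment is at about (390,268). The wrist picture shows only the counter edge. I'll confirm in an enlarged crop.

Run:
```python
from h import *
g=load('scene')
a=cv2.resize(g['im'][130:230,225:359],None,fx=5.9,fy=5.9,interpolation=cv2.INTER_CUBIC)[:,:,::-1]
cv2.imwrite('pics/cropA.png',a)
for n,(u,v) in dict(drill=(273,160),und=(329,207),trayfree=(388,268),trayH=(420,287),orange=(232,194),black=(276,125)).items():
    print(n,at_d(g,u,v).round())
```

```text
drill [515. 281.  28.]
und [507.  15.  28.]
trayfree [ 488. -222.    6.]
trayH [ 480. -321.   42.]
orange [331. 230.  38.]
black [637. 423.  28.]
```

View pics/cropA.png

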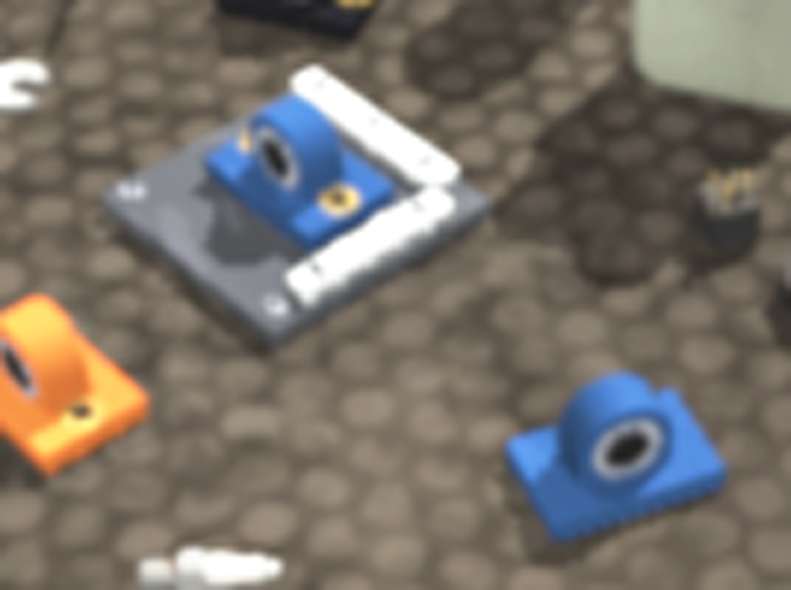

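The crop confirms it. The foot with two brass bushes in the jig is the drilled housing, and the plain-foot one at crop (620,450) is the undrilled one. The jig's long fence is on the far side and the short fence on the right. Next I fit poses from the depth cloud.

Add to h.py:
```python
def blue(im):
    h=cv2.cvtColor(im,cv2.COLOR_RGB2HSV); return (h[...,0]>98)&(h[...,0]<122)&(h[...,1]>120)
def rect(P,m):
    p=P[m][:,:2].astype(np.float32); (c,s,a)=cv2.minAreaRect(p); return np.round(c,1),np.round(s,1),round(a,1),len(p)
def near(P,c,r): return np.hypot(P[...,0]-c[0],P[...,1]-c[1])<r
```

Run:
```python
from h import *
for n in('scene','side'):
    g=load(n) if n=='scene' else grab(n,'side'); P=cloud(g); Z=P[...,2]; B=blue(g['im'])
    print(n,'counter z',np.nanmedian(Z[near(P,(400,100),40)]), 'plate z', [np.nanpercentile(Z[near(P,(515,281),60)],q).round(1) for q in (10,30,50,70,90)])
    for k,c,z in(('drill',(515,281),26),('und',(507,15),14),('trayH',(480,-321),19)):
        m=B&near(P,c,85)
        print(k,'all',rect(P,m)); f=m&(abs(Z-z)<4); print('  foot',rect(P,f), np.nanmedian(Z[f])); u=m&(Z>z+8); print('  up',rect(P,u),np.nanmax(Z[u]))
    im=g['im'].astype(int); w=(im.min(-1)>170)&near(P,(515,281),140)&(abs(Z-22)<6); print('fence',rect(P,w))
    t=near(P,(485,-260),130)&(abs(Z-19)<3)&~B; print('rim',rect(P,t))
```

```text
scene counter z 0.4675508705373659 plate z [np.float64(10.8), np.float64(13.8), np.float64(23.6), np.float64(27.1), np.float64(56.3)]
drill all (array([523.9, 284.3]), array([60.2, 91.7]), 3.3, 313)
  foot (array([523.3, 284.2]), array([58.9, 91.7]), 3.3, 151) 25.654286800537648
  up (array([525.8, 280.2]), array([28.1, 40.8]), 1.1, 112) 68.21716920842584
und all (array([514.9,  25.4]), array([61.1, 90.9]), 69.6, 510)
  foot (array([514.9,  25.3]), array([61., 91.]), 69.5, 289) 13.711070757052312
  up (array([515.7,  27.5]), array([27.6, 48.3]), 72.0, 150) 57.45967416312726
trayH all (array([ 503.1, -307.7]), array([95.6, 58.4]), 15.2, 709)
  foot (array([ 501.1, -308.2]), array([91.5, 58.4]), 15.2, 427) 19.166079213499415
  up (array([ 500.2, -307.3]), array([50.8, 26.3]), 13.5, 250) 64.63011398098809
fence (array([524.4, 280.4]), array([136. , 140.2]), 3.4, 311)
rim (array([ 491.8, -266.9]), array([117.1, 160.6]), 14.6, 556)
side counter z 0.9138550383974007 plate z [np.float64(11.3), np.float64(13.8), np.float64(23.1), np.float64(27.7), np.float64(56.5)]
drill all (array([526.7, 295. ]), array([58.9, 86.9]), 1.7, 295)
  foot (array([526.5, 294.5]), array([59.1, 85.6]), 2.4, 125) 26.11697633228073
  up (array([527.4, 298.9]), array([25.4, 38.6]), 3.6, 122) 72.88422060216078
und all (array([517.7,  35.6]), array([59.4, 89.2]), 72.4, 246)
  foot (array([517.7,  35.6]), array([59.4, 89.2]), 72.4, 123) 14.2476471743189
  up (array([516.4,  32.8]), array([24.6, 48.5]), 71.1, 63) 60.09830009913503
trayH all (array([ 499.4, -283.9]), array([57.4, 65.9]), 59.9, 76)
  foot (array([ 496. , -281.8]), array([79.8, 25.1]), 14.1, 35) 18.35914295201303
  up (array([ 508.5, -298.3]), array([37.5, 33.9]), 22.0, 35) 62.76489181696206
fence (array([526.3, 285.6]), array([138.4, 146.3]), 0.6, 236)
rim (array([ 494.5, -262.3]), array([113.6, 170.2]), 14.6, 152)
```

Run:
```python
from h import *
r=np.array(state()['eef_pos'])
print(totool(np.array([515,180,214])-r))
```

```text
[-4.01063089e+02 -2.54956476e+02  3.82946188e-01]
```

Units first: shifts go in units of 100 mm. So -40 mm is -0.4, -170 mm is -1.7.

drive_effector(steps="-0.34,-0.2,0,0.12,1 | -0.68,-0.4,0,0.24,1 | -1.02,-0.61,0,0.36,1 | -1.36,-0.81,0,0.48,1 | -1.7,-1.02,0,0.6,1")

```text
t: 0.57
eef_pos: [364.5, 410.8, 214.5]
tcp_rot: [-3.141, -0.0, 2.127]
ft_force: [0.9, -0.2, 0.3]
opening: 1.0
grip_force: 0.0
```

Run:
```python
from h import *
s=state();r=np.array(s['eef_pos']);print(s['tcp_rot'])
print(totool(np.array([524,186,214])-r), s['tcp_rot'][2]-1.629)
```

```text
[-3.14148789e+00 -1.53181141e-05  2.12734246e+00]
[-275.13951522   16.68320765    0.52073668] 0.4983424639266363
```

drive_effector(steps="-0.4,0.02,0,0.1,1 | -0.8,0.04,0,0.2,1 | -1.2,0.07,0,0.3,1 | -1.6,0.09,0,0.4,1 | -2,0.12,0,0.5,1", quiet=true)

```text
ok
```

drive_effector(steps="-0.32,0.2,0,0,1 | -0.64,0.4,0,0,1 | -0.64,0.4,0,0,1")

```text
t: 1.23
eef_pos: [527.6, 183.6, 214.4]
tcp_rot: [3.141, 0.001, 1.629]
ft_force: [0.1, 0.3, -0.1]
opening: 0.999
grip_force: 0.0
```

Run:
```python
from h import *
g=grab('wrist','w_jig'); P=cloud(g); Z=P[...,2]; B=blue(g['im'])
print(state()['eef_pos'],state()['tcp_rot'])
c=(525,288)
m=B&near(P,c,85); print('all',rect(P,m))
f=m&(abs(Z-26)<4); print('  foot',rect(P,f), np.nanmedian(Z[f])); u=m&(Z>34); print('  up',rect(P,u),np.nanmax(Z[u]))
```

```text
[525.97429719 185.55401796 214.23668257] [-3.14137464e+00  1.28273653e-04  1.62860847e+00]
all (array([525.9, 269. ]), array([ 58.8, 123.3]), 1.3, 3217)
  foot (array([525.4, 286.5]), array([58.7, 88.5]), 1.1, 2115) 25.65578508081819
  up (array([521. , 258.4]), array([104. ,  36.3]), 87.9, 1102) 342.34716167606666
```

View pics/w_jig.png

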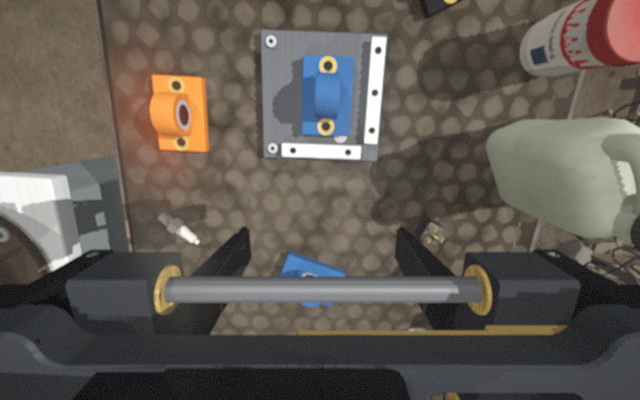

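The wrist picture shows the jig from above. The long fence runs at columns 366-386, the short fence at rows 143-159, the inner corner is near (366,143), and the drilled housing is at (327,96). I'll measure the fences and take the housing pose more precisely.

Run:
```python
from h import *
g=load('wrist'); P=cloud(g); Z=P[...,2]; im=g['im'].astype(int)
w=(im.min(-1)>170); w[:25]=0; w[165:]=0; w[:,:278]=0; w[:,392:]=0
n,l,st,_=cv2.connectedComponentsWithStats(w.astype(np.uint8))
for i in range(1,n):
    if st[i,4]>100:
        v,u=np.nonzero(l==i); Q=np.array([at_z(g,a,b,22) for a,b in zip(u,v)])[:,:2].astype(np.float32)
        r=cv2.minAreaRect(Q); print('fence',st[i],np.round(r[0],1),np.round(r[1],1),round(r[2],2),np.nanmedian(Z[l==i]),cv2.boxPoints(r).round(1).tolist())
B=blue(g['im']); B[:45]=0;B[145:]=0;B[:,:295]=0;B[:,362:]=0
f=B&(abs(Z-26)<4);v,u=np.nonzero(f); Q=np.array([at_z(g,a,b,26) for a,b in zip(u,v)])[:,:2].astype(np.float32)
r=cv2.minAreaRect(Q); print('foot',np.round(r[0],1),np.round(r[1],1),r[2])
up=B&(Z>36); print('up',rect(P,up))
d=(im.max(-1)<130)&(abs(Z-12)<2.5)&near(P,(525,285),115); print('plate',rect(P,d))
```

```text
fence [ 364   36   23  109 1506] [583.  294.8] [ 17.8 121.5] 1.29 21.491137279208772 [[572.7000122070312, 355.3999938964844], [575.5, 233.89999389648438], [593.2000122070312, 234.3000030517578], [590.5, 355.79998779296875]]
fence [ 281  142   81   18 1106] [522.8 221.9] [101.4  18.3] 1.05 21.62052803949001 [[471.8999938964844, 230.10000610351562], [472.29998779296875, 211.8000030517578], [573.5999755859375, 213.60000610351562], [573.2999877929688, 231.89999389648438]]
foot [525.5 286.3] [58.6 88.2] 1.1528006792068481
up (array([526. , 286.2]), array([26.4, 50. ]), 2.3, 1068)
plate (array([520.4, 284. ]), array([150. , 149.9]), 1.3, 3146)
```

drive_effector(steps="0.35,0.02,0.2,0.03,0.6 | 0.7,0.04,0.4,0.03,0.6 | 1.005,0.056,0.7,0.033,0.6 | 1.005,0.056,1.1,0.033,0.6 | 1.005,0.056,1.1,0.033,0.6")

```text
t: 1.7
eef_pos: [519.9, 289.7, 98.3]
tcp_rot: [-3.132, 0.003, 1.603]
ft_force: [-0.9, -1.1, -1.4]
opening: 0.707
grip_force: 0.0
```

Run:
```python
from h import *
s=state();print(totool(np.array([525.7,286.3,30])-s['eef_pos']),s['tcp_rot'])
```

```text
[-3.29988947  6.38327788 68.26430766] [-3.13210345  0.00346715  1.60295655]
```

To row units: 74 mm is 0.74, 50 mm is 0.5.

drive_effector(steps="0,0,0,0,0.6 | 0,0,0.25,0,0.6 | 0,0,0.5,0,0.6 | 0,0,0.74,0,0.6 | 0,0,0.74,0,0.6")

```text
t: 2.12
eef_pos: [523.3, 287.9, 29.8]
tcp_rot: [-3.139, 0.001, 1.599]
ft_force: [-0.0, -0.4, -0.1]
opening: 0.598
grip_force: 0.0
```

Run:
```python
from h import *
s=state();print(totool(np.array([525.7,286.3,30])-s['eef_pos']),s['tcp_rot'])
```

```text
[-1.6659021   2.37344033 -0.25254219] [-3.13920871e+00  8.60927875e-04  1.59895450e+00]
```

drive_effector(steps="0,0,0,0,0 | 0,0,0,0,0 | 0,0,0,0,0 | 0,0,0,0,0 | 0,0,0,0,0")

```text
t: 2.53
eef_pos: [524.6, 289.0, 32.0]
tcp_rot: [3.139, -0.001, 1.6]
ft_force: [6.0, 0.4, 4.9]
opening: 0.304
grip_force: 3.8
```

drive_effector(steps="0,0,0,0,0 | 0,0,0,0,0 | 0,0,0,0,0")

```text
t: 2.78
eef_pos: [525.3, 289.2, 32.1]
tcp_rot: [3.138, -0.001, 1.6]
ft_force: [4.1, -0.5, 8.1]
opening: 0.272
grip_force: 30.0
```

Run:
```python
from h import *
s=state();print(totool(np.array([525.7,286.3,30])-s['eef_pos']),s['tcp_rot'])
```

```text
[-2.92105462  0.29982842  2.10154941] [ 3.13794695e+00 -1.27118027e-03  1.59986305e+00]
```

To row units: -180 mm is -1.8, -140 mm is -1.4.

drive_effector(steps="0,0,-0.2,0,0 | 0,0,-0.6,0,0 | 0,0,-1,0,0 | 0,0,-1.4,0,0 | 0,0,-1.8,0,0")

```text
t: 3.2
eef_pos: [522.9, 288.5, 212.1]
tcp_rot: [-3.14, 0.001, 1.6]
ft_force: [1.4, 0.5, -5.4]
opening: 0.274
grip_force: 30.0
```

drive_effector(steps="-0.36,-0.1,0,0.09,0 | -0.72,-0.2,0,0.18,0 | -1.08,-0.3,0,0.27,0 | -1.44,-0.4,0,0.36,0 | -1.8,-0.51,0,0.45,0")

```text
t: 3.62
eef_pos: [476.8, 106.0, 210.4]
tcp_rot: [-3.141, 0.0, 1.146]
ft_force: [2.0, -0.7, -4.4]
opening: 0.274
grip_force: 30.0
```

drive_effector(steps="-0.37,0.06,0,0.09,0 | -0.74,0.13,0,0.18,0 | -1.11,0.19,0,0.27,0 | -1.48,0.26,0,0.36,0 | -1.84,0.32,0,0.45,0")

```text
t: 4.03
eef_pos: [430.8, -75.0, 210.5]
tcp_rot: [-3.141, 0.0, 0.696]
ft_force: [1.2, -0.5, -4.3]
opening: 0.274
grip_force: 30.0
```

drive_effector(steps="-0.3,0.22,0,0.09,0 | -0.61,0.44,0,0.18,0 | -0.91,0.65,0,0.27,0 | -1.22,0.87,0,0.36,0 | -1.52,1.09,0,0.44,0")

```text
t: 4.45
eef_pos: [384.7, -256.2, 210.5]
tcp_rot: [-3.14, 0.001, 0.255]
ft_force: [1.6, -0.9, -3.8]
opening: 0.273
grip_force: 30.0
```

drive_effector(steps="0,0,0,0,0 | 0,0,0,0,0 | 0,0,0,0,0")

```text
t: 4.7
eef_pos: [385.5, -254.4, 210.3]
tcp_rot: [-3.14, 0.001, 0.26]
ft_force: [0.8, 0.8, -4.3]
opening: 0.272
grip_force: 30.0
```

Run:
```python
from h import *
g=grab('wrist','w_tray'); P=cloud(g); Z=P[...,2]; im=g['im']; s=state(); print(s['eef_pos'],s['tcp_rot'])
c=(490,-267); B=blue(im)
m=near(P,c,110); m[230:]=0
print('trayH foot',rect(P,m&B&(abs(Z-19)<3)),'up',rect(P,m&B&(Z>28)))
print('rim',rect(P,m&~B&(abs(Z-19)<3)))
print('tray>12',rect(P,m&(Z>12)))
fl=m&~B&(abs(Z-5)<2.5)&near(P,(481,-231),36); print('floor z',np.nanmedian(Z[fl]),rect(P,fl))
```

```text
[ 385.81875943 -254.02755396  210.39655113] [-3.14046053e+00  4.33428648e-04  2.60781207e-01]
trayH foot (array([ 501.7, -305.9]), array([88.6, 58.9]), 14.0, 1861) up (array([ 450.6, -277.9]), array([ 64.3, 162.7]), 55.1, 5142)
rim (array([ 491.7, -266.8]), array([114.2, 160.2]), 14.5, 2667)
tray>12 (array([ 474.3, -271.3]), array([150.9, 160.2]), 14.5, 11244)
floor z 4.741402605162762 (array([ 481.4, -230.8]), array([71.1, 70.7]), 15.1, 2715)
```

View pics/w_tray.png

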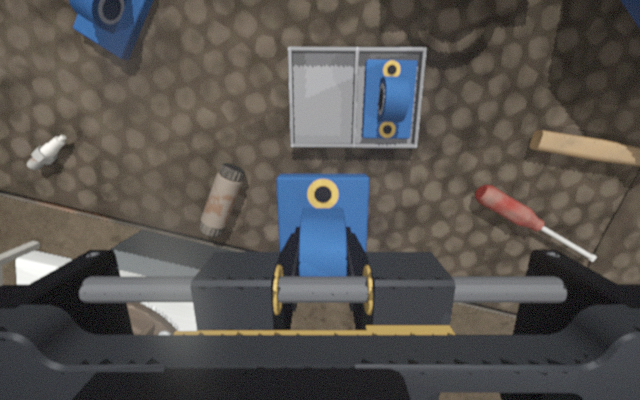

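The tray is at rows 47-148, with the empty compartment at (325,98). The held housing's front foot edge is at row 174, columns 278-369. I'll measure how the held housing sits relative to the TCP.

Run:
```python
from h import *
g=load('wrist'); s=state(); p=np.array(s['eef_pos']); Rt=rot(np.array(s['tcp_rot']))
for u,v in((278,175),(369,175)): print('d',(Rt.T@(at_d(g,u+ (3 if u<300 else -3),v+3)-p)).round(1),'z',(Rt.T@(at_z(g,u,v,p[2]-4)-p)).round(1))
h=-(0) 
t=np.array([481.9,-229.0,p[2]]); print('yaw err',s['tcp_rot'][2]-0.253, 'to tcp at target',(Rt.T@(t-p)).round(1))
```

```text
d [ 40.9 -26.    7.2] z [ 43.4 -27.3   4. ]
d [40.6 28.3  8. ] z [43.4 29.4  3.9]
yaw err 0.007781206993210943 to tcp at target [99.3  0.6 -0. ]
```

To row units: 101 mm is 1.01, 60 mm is 0.6.

drive_effector(steps="0.35,0,0.25,0.008,0 | 0.7,0,0.6,0.008,0 | 1.01,0,0.9,0.008,0 | 1.01,0,1.3,0.008,0 | 1.01,0,1.45,0.008,0")

```text
t: 5.17
eef_pos: [484.6, -226.0, 62.1]
tcp_rot: [-3.139, 0.002, 0.256]
ft_force: [-0.8, 0.6, -5.3]
opening: 0.273
grip_force: 30.0
```

drive_effector(steps="0,0,0,0,0 | 0,0,0,0,0 | 0,0,0,0,0 | 0,0,0,0,0")

```text
t: 5.5
eef_pos: [484.3, -229.2, 67.6]
tcp_rot: [3.139, -0.002, 0.252]
ft_force: [-0.4, 0.2, -5.2]
opening: 0.27
grip_force: 30.0
```

Run:
```python
from h import *
s=state();print(totool(np.array([481.9,-229.0,26])-s['eef_pos'])+[2,-1,0],s['tcp_rot'])
```

```text
[-0.36013686 -1.91299776 41.56387805] [ 3.13946540e+00 -2.13829234e-03  2.52074283e-01]
```

To row units: -1 mm is -0.01, 38 mm is 0.38.

drive_effector(steps="0,-0.01,0.12,0,0 | 0,-0.01,0.24,0,0 | 0,-0.01,0.32,0,0 | 0,-0.01,0.36,0,0 | 0,-0.01,0.38,0,0")

```text
t: 5.92
eef_pos: [483.5, -228.2, 28.0]
tcp_rot: [3.141, -0.001, 0.251]
ft_force: [-0.3, -0.4, -4.8]
opening: 0.275
grip_force: 30.0
```

drive_effector(steps="0,0,0.01,0,0 | 0,0,0.02,0,0 | 0,0,0.03,0,0 | 0,0,0.03,0,0 | 0,0,0.03,0,0")

```text
t: 6.33
eef_pos: [483.6, -228.2, 25.0]
tcp_rot: [3.141, -0.001, 0.252]
ft_force: [-0.2, 0.2, 0.2]
opening: 0.268
grip_force: 30.0
```

Run:
```python
from h import *
s=state();print(totool(np.array([481.9,-229.0,25])-s['eef_pos'])+[2,-1,0],s['tcp_rot'])
```

```text
[ 0.13456883 -0.60829413  0.04226596] [ 3.14107722e+00 -5.85990594e-04  2.51780665e-01]
```

To row units: -5 mm is -0.05.

drive_effector(steps="0,0,0,0,0.45 | 0,0,0,0,0.45 | 0,0,0,0,0.45 | 0,0,0,0,0.45 | 0,0,-0.05,0,0.45")

```text
t: 6.75
eef_pos: [483.1, -227.8, 29.2]
tcp_rot: [-3.141, 0.001, 0.252]
ft_force: [0.1, -0.2, 0.4]
opening: 0.445
grip_force: 0.0
```

drive_effector(steps="0,0,-0.2,0,0.6 | 0,0,-0.6,0,0.6 | 0,0,-1,0,0.6 | 0,0,-1.4,0,0.6 | 0,0,-1.8,0,0.6")

```text
t: 7.17
eef_pos: [482.9, -227.7, 212.0]
tcp_rot: [-3.142, -0.0, 0.252]
ft_force: [0.2, 0.5, 0.1]
opening: 0.597
grip_force: 0.0
```

drive_effector(steps="0,0,0,0,0.6 | 0,0,0,0,0.6")

```text
t: 7.33
eef_pos: [483.9, -228.3, 211.9]
tcp_rot: [3.138, -0.003, 0.252]
ft_force: [-0.1, 0.0, -0.8]
opening: 0.602
grip_force: 0.0
```

Run:
```python
from h import *
g=grab('scene'); P=cloud(g); Z=P[...,2]; B=blue(g['im'])
f=B&near(P,(481.9,-229),45); print('foot',rect(P,f&(abs(Z-19)<3)),np.nanmedian(Z[f&(abs(Z-19)<5)]),'up',rect(P,f&(Z>28)),np.nanmax(Z[f]))
```

```text
foot (array([ 481.3, -230.5]), array([84.8, 58. ]), 15.9, 284) 19.177349909866393 up (array([ 477.7, -230.1]), array([49.3, 26.6]), 14.5, 232) 62.21709384689302
```

drive_effector(steps="0.01,-0.3,0,0.06,0.7 | 0.02,-0.6,0,0.12,0.7 | 0.04,-0.89,0,0.18,0.7 | 0.05,-1.18,0,0.24,0.7 | 0.06,-1.48,0,0.305,0.7")

```text
t: 7.8
eef_pos: [451.2, -81.9, 208.0]
tcp_rot: [-3.141, 0.003, -0.057]
ft_force: [0.4, -0.6, -0.8]
opening: 0.699
grip_force: 0.0
```

drive_effector(steps="-0.08,-0.29,0,0.06,0.7 | -0.16,-0.58,0,0.12,0.7 | -0.23,-0.87,0,0.18,0.7 | -0.31,-1.16,0,0.24,0.7 | -0.39,-1.43,0,0.305,0.7")

```text
t: 8.22
eef_pos: [419.7, 63.1, 208.2]
tcp_rot: [3.141, 0.003, -0.361]
ft_force: [0.2, -0.2, 0.4]
opening: 0.7
grip_force: 0.0
```

drive_effector(steps="0,0,0,0,0.6 | 0,0,0,0,0.6 | 0,0,0,0,0.6 | 0,0,0,0,0.6")

```text
t: 8.55
eef_pos: [421.0, 61.0, 209.0]
tcp_rot: [3.141, 0.001, -0.358]
ft_force: [-0.3, -0.4, -0.6]
opening: 0.601
grip_force: 0.0
```

Run:
```python
from h import *
g=grab('wrist','w_und'); P=cloud(g); Z=P[...,2]; B=blue(g['im']); B[225:]=0; s=state()
print(s['eef_pos'],s['tcp_rot'])
m=B&near(P,(515,27),75)
f=m&(abs(Z-14)<3.5); print('foot',rect(P,f),np.nanmedian(Z[f])); print('up',rect(P,m&(Z>24)),np.nanmax(Z[m]))
```

```text
[421.11663511  60.86761586 209.16489089] [ 3.14129514e+00  8.15355200e-04 -3.58820615e-01]
foot (array([516.7,  27.7]), array([59.6, 89.7]), 71.6, 2683) 13.650211756028057
up (array([516.6,  28.1]), array([25.9, 50.2]), 70.7, 1063) 56.52529176329608
```

View pics/w_und.png

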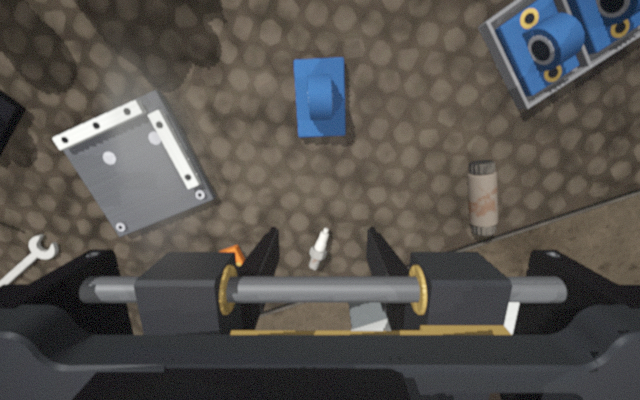

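The picture shows the drilled housing flat in the tray compartment at top right, and the plain-foot undrilled housing at (320,97). The jig is now empty. Going to grasp the undrilled one.

drive_effector(steps="0.35,-0.01,0.25,-0.033,0.6 | 0.7,-0.02,0.5,-0.033,0.6 | 1.01,-0.027,0.8,-0.033,0.6 | 1.01,-0.027,1.1,-0.033,0.6 | 1.01,-0.027,1.1,-0.033,0.6")

```text
t: 9.02
eef_pos: [515.3, 27.3, 94.3]
tcp_rot: [3.14, 0.008, -0.327]
ft_force: [-0.5, -0.2, -1.1]
opening: 0.6
grip_force: 0.0
```

drive_effector(steps="0,0,0.25,0,0.6 | 0,0,0.5,0,0.6 | 0,0,0.7,0,0.6 | 0,0,0.8,0,0.6 | 0,0,0.8,0,0.6")

```text
t: 9.43
eef_pos: [515.7, 28.6, 19.1]
tcp_rot: [3.141, 0.002, -0.326]
ft_force: [-0.1, -0.0, -1.0]
opening: 0.599
grip_force: 0.0
```

drive_effector(steps="0,0,0,0,0.6 | 0,0,0,0,0.6")

```text
t: 9.6
eef_pos: [517.1, 28.7, 21.1]
tcp_rot: [-3.141, -0.002, -0.325]
ft_force: [0.4, -0.9, -0.3]
opening: 0.601
grip_force: 0.0
```

Run:
```python
from h import *
s=state();print(totool(np.array([516.7,27.9,18])-s['eef_pos']),s['tcp_rot'])
```

```text
[-0.09288397  0.89770238  3.12341271] [-3.14106263e+00 -1.68340119e-03 -3.25210211e-01]
```

drive_effector(steps="0,0.005,0.02,0,0 | 0,0.005,0.02,0,0 | 0,0.005,0.02,0,0 | 0,0.005,0.02,0,0 | 0,0.005,0.02,0,0")

```text
t: 10.02
eef_pos: [516.4, 28.4, 17.8]
tcp_rot: [-3.141, -0.0, -0.325]
ft_force: [-0.1, -0.1, -0.1]
opening: 0.306
grip_force: 0.0
```

drive_effector(steps="0,0,0,0,0 | 0,0,0,0,0 | 0,0,0,0,0 | 0,0,0,0,0")

```text
t: 10.35
eef_pos: [516.4, 28.4, 17.8]
tcp_rot: [-3.141, -0.0, -0.325]
ft_force: [-0.6, 0.7, 4.8]
opening: 0.271
grip_force: 30.0
```

drive_effector(steps="0,0,-0.1,0,0 | 0,0,-0.35,0,0 | 0,0,-0.6,0,0 | 0,0,-0.85,0,0 | 0,0,-1,0,0")

```text
t: 10.77
eef_pos: [516.5, 28.3, 120.0]
tcp_rot: [-3.141, -0.001, -0.325]
ft_force: [1.0, -0.5, -6.1]
opening: 0.273
grip_force: 30.0
```

drive_effector(steps="-0.04,-0.17,0,-0.12,0 | -0.09,-0.33,0,-0.24,0 | -0.13,-0.5,0,-0.36,0 | -0.17,-0.67,0,-0.48,0 | -0.22,-0.83,0,-0.6,0")

```text
t: 11.18
eef_pos: [521.7, 114.8, 117.8]
tcp_rot: [-3.141, 0.001, 0.281]
ft_force: [-0.7, 0.2, -4.9]
opening: 0.273
grip_force: 30.0
```

drive_effector(steps="0.06,-0.16,0,-0.12,0 | 0.12,-0.32,0,-0.24,0 | 0.17,-0.49,0,-0.36,0 | 0.23,-0.65,0,-0.48,0 | 0.29,-0.81,0,-0.6,0")

```text
t: 11.6
eef_pos: [527.4, 200.6, 117.7]
tcp_rot: [-3.141, 0.001, 0.881]
ft_force: [0.8, -0.6, -4.9]
opening: 0.272
grip_force: 30.0
```

drive_effector(steps="0.14,-0.1,0,-0.12,0 | 0.28,-0.2,0,-0.24,0 | 0.42,-0.3,0,-0.36,0 | 0.56,-0.4,0,-0.48,0 | 0.7,-0.51,0,-0.6,0")

```text
t: 12.02
eef_pos: [533.3, 286.8, 117.6]
tcp_rot: [-3.14, 0.001, 1.481]
ft_force: [-0.3, -0.4, -3.9]
opening: 0.271
grip_force: 30.0
```

drive_effector(steps="0,0,0,-0.12,0 | 0,0,0,-0.12,0 | 0,0,0,-0.12,0 | 0,0,0,-0.12,0")

```text
t: 12.35
eef_pos: [533.5, 285.7, 117.6]
tcp_rot: [-3.141, 0.0, 1.59]
ft_force: [-0.2, -0.5, -4.9]
opening: 0.271
grip_force: 30.0
```

Run:
```python
from h import *
g=grab('wrist','w_carry')
s=state();print(totool(np.array([534.2,284.6,32])-s['eef_pos']),s['tcp_rot'],1.593-s['tcp_rot'][2])
```

```text
[-1.11494739  0.5861632  85.69145741] [-3.14123466e+00  1.18195190e-04  1.59090932e+00] 0.002090677324681378
```

View pics/w_carry.png

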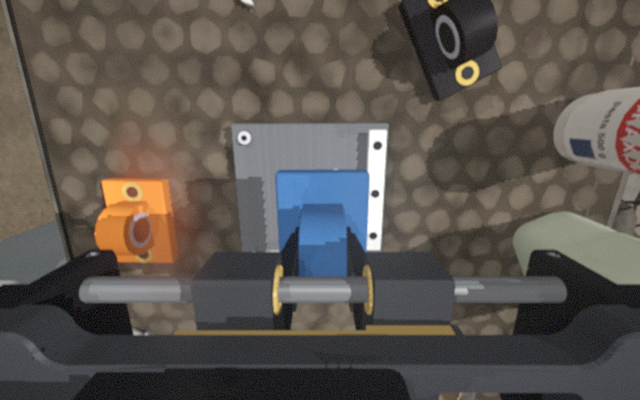

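The housing is held square to the jig, with its front foot edge at row 171, columns 277-369. The long fence is to its right at columns 368-388. Lowering about 10 mm clear of both fences.

To row units: 30 mm is 0.3, 80 mm is 0.8.

drive_effector(steps="0,0,0.3,0,0 | 0,0,0.55,0,0 | 0,0,0.72,0,0 | 0,0,0.8,0,0 | 0,0,0.8,0,0")

```text
t: 12.82
eef_pos: [533.1, 285.6, 36.1]
tcp_rot: [-3.139, 0.001, 1.593]
ft_force: [-0.5, -0.4, -5.0]
opening: 0.277
grip_force: 30.0
```

drive_effector(steps="0,0,0.02,0,0 | 0,0,0.04,0,0 | 0,0,0.04,0,0 | 0,0,0.04,0,0")

```text
t: 13.15
eef_pos: [534.1, 286.4, 34.5]
tcp_rot: [3.14, -0.001, 1.595]
ft_force: [-0.7, -0.3, -5.1]
opening: 0.273
grip_force: 30.0
```

drive_effector(steps="0,0,0.01,0,0 | 0,0,0.02,0,0 | 0,0,0.03,0,0 | 0,0,0.03,0,0")

```text
t: 13.48
eef_pos: [533.7, 286.3, 30.5]
tcp_rot: [-3.141, -0.0, 1.595]
ft_force: [-0.2, -0.3, -5.5]
opening: 0.272
grip_force: 30.0
```

Run:
```python
from h import *
s=state();print(totool(np.array([544.4,274.8,30])-s['eef_pos']),s['tcp_rot'],s['moment'])
```

```text
[-11.70482851  10.46107404   0.52090932] [-3.14148564e+00 -1.72517262e-05  1.59480804e+00] [-0.05023424  0.03184462  0.01540512]
```

drive_effector(steps="0,0,0.005,0,0 | 0,0,0.01,0,0 | 0,0,0.01,0,0")

```text
t: 13.73
eef_pos: [533.7, 286.3, 29.8]
tcp_rot: [3.141, -0.0, 1.595]
ft_force: [-1.4, -1.4, -2.3]
opening: 0.272
grip_force: 30.0
```

drive_effector(steps="0,0,0.005,0,0 | 0,0,0.01,0,0 | 0,0,0.01,0,0")

```text
t: 13.98
eef_pos: [533.8, 286.3, 29.8]
tcp_rot: [3.141, -0.0, 1.595]
ft_force: [-3.3, -2.9, 8.7]
opening: 0.271
grip_force: 30.0
```

To row units: -8 mm is -0.08, -0.7 mm is -0.007.

drive_effector(steps="0,0,-0.007,0,0 | -0.02,0.02,-0.007,0,0 | -0.04,0.04,-0.007,0,0 | -0.06,0.06,-0.007,0,0 | -0.08,0.075,-0.007,0,0")

```text
t: 14.4
eef_pos: [541.6, 279.1, 29.8]
tcp_rot: [3.141, -0.001, 1.595]
ft_force: [-3.0, 5.0, 4.0]
opening: 0.271
grip_force: 30.0
```

drive_effector(steps="0,0,0,0,0 | 0,0,0,0,0")

```text
t: 14.57
eef_pos: [541.8, 278.7, 29.8]
tcp_rot: [3.14, -0.001, 1.595]
ft_force: [-1.8, 2.0, 4.8]
opening: 0.275
grip_force: 30.0
```

drive_effector(steps="0,0.007,0,0,0 | 0,0.014,0,0,0 | 0,0.021,0,0,0 | 0,0.021,0,0,0")

```text
t: 14.9
eef_pos: [541.9, 278.7, 29.8]
tcp_rot: [-3.139, 0.0, 1.595]
ft_force: [-10.4, 2.4, 12.9]
opening: 0.272
grip_force: 30.0
```

Run:
```python
from h import *
s=state();print(totool(np.array([544.4,274.8,30])-s['eef_pos']),s['tcp_rot'],s['moment'])
```

```text
[-3.91336877  2.35789505 -0.16838168] [-3.13874968e+00  2.96236411e-04  1.59486765e+00] [ 0.34388987  1.92489403 -0.04497416]
```

drive_effector(steps="0,0,-0.005,0,0 | -0.01,0,-0.005,0,0 | -0.02,0,-0.005,0,0 | -0.02,0,-0.005,0,0")

```text
t: 15.23
eef_pos: [543.8, 276.5, 29.8]
tcp_rot: [3.141, -0.0, 1.595]
ft_force: [-0.6, 3.5, 1.3]
opening: 0.275
grip_force: 30.0
```

drive_effector(steps="-0.007,0,0,0,0 | -0.014,0,0,0,0 | -0.014,0,0,0,0")

```text
t: 15.48
eef_pos: [543.9, 275.0, 29.8]
tcp_rot: [3.141, -0.0, 1.595]
ft_force: [0.3, 2.1, -0.4]
opening: 0.271
grip_force: 30.0
```

drive_effector(steps="-0.007,0,0,0,0 | -0.014,0,0,0,0 | -0.014,0,0,0,0")

```text
t: 15.73
eef_pos: [543.9, 274.2, 29.9]
tcp_rot: [3.141, -0.001, 1.594]
ft_force: [0.9, 7.1, -1.6]
opening: 0.275
grip_force: 30.0
```

drive_effector(steps="0,0.006,0,0,0 | 0,0.012,0,0,0 | 0,0.012,0,0,0")

```text
t: 15.98
eef_pos: [544.0, 274.2, 29.9]
tcp_rot: [-3.14, -0.0, 1.594]
ft_force: [-5.2, 7.3, 0.9]
opening: 0.27
grip_force: 30.0
```

drive_effector(steps="0,0.006,0,0,0 | 0,0.012,0,0,0 | 0,0.012,0,0,0")

```text
t: 16.23
eef_pos: [544.1, 274.2, 29.9]
tcp_rot: [-3.138, -0.0, 1.594]
ft_force: [-10.5, 7.1, 5.3]
opening: 0.272
grip_force: 30.0
```

drive_effector(steps="-0.003,0.005,0,0,0 | -0.006,0.01,0,0,0 | -0.006,0.01,0,0,0")

```text
t: 16.48
eef_pos: [544.4, 274.1, 29.9]
tcp_rot: [-3.137, -0.001, 1.594]
ft_force: [-14.5, 12.5, 7.7]
opening: 0.272
grip_force: 30.0
```

drive_effector(steps="0,0,-0.003,0,0 | -0.003,0.004,-0.006,0,0 | -0.006,0.008,-0.006,0,0 | -0.006,0.008,-0.006,0,0 | -0.006,0.008,-0.006,0,0")

```text
t: 16.9
eef_pos: [544.6, 274.0, 30.0]
tcp_rot: [-3.136, -0.001, 1.594]
ft_force: [-15.1, 16.3, 4.6]
opening: 0.271
grip_force: 30.0
```

drive_effector(steps="0,0,0,0,0 | 0,0,0,0,0 | 0,0,0,0,0")

```text
t: 17.15
eef_pos: [544.6, 274.0, 30.1]
tcp_rot: [-3.136, -0.001, 1.594]
ft_force: [-14.9, 16.9, 3.5]
opening: 0.272
grip_force: 30.0
```

Run:
```python
from h import *
g=grab('scene'); P=cloud(g); s=state(); print(s['eef_pos'],s['tcp_rot'],s['ft_force'],s['moment'])
cv2.imwrite('pics/end.png',cv2.resize(g['im'][120:330,220:460],None,fx=2.8,fy=2.8,interpolation=cv2.INTER_CUBIC)[:,:,::-1])
```

```text
[544.54219395 274.03759942  30.02022559] [-3.13547294e+00 -9.68024208e-04  1.59379106e+00] [-14.61072487  16.29550212   3.79805088] [ 2.98265371  2.83606432 -0.41986113]
```

View pics/end.png

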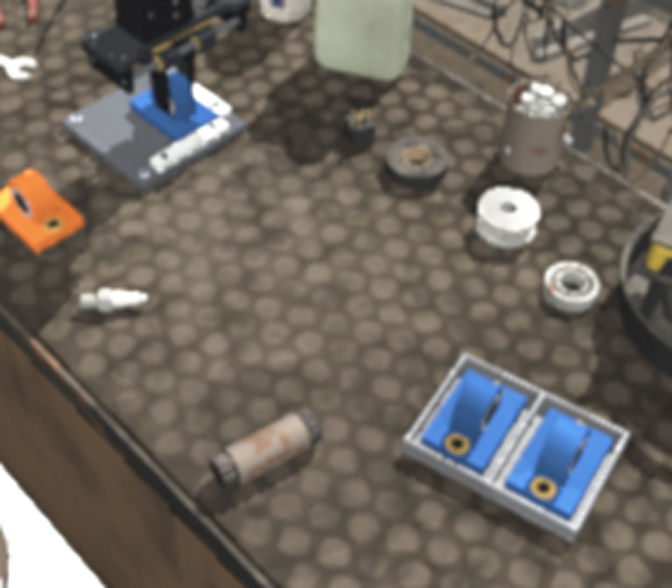

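The picture shows both tray compartments filled with housings lying flat and the undrilled housing in the jig corner at (175,105). To rule out friction at the short fence carrying the x push, I briefly relieve y and watch x.

drive_effector(steps="0.01,0,0,0,0 | 0.02,0,0,0,0 | 0.03,0,0,0,0 | 0.03,0,0,0,0 | 0.03,0,0,0,0")

```text
t: 17.62
eef_pos: [546.5, 274.7, 30.0]
tcp_rot: [-3.138, 0.001, 1.595]
ft_force: [-6.8, -1.2, 0.3]
opening: 0.27
grip_force: 30.0
```

drive_effector(steps="-0.01,0,0,0,0 | -0.02,0,0,0,0 | -0.03,0,0,0,0 | -0.03,0,0,0,0 | -0.03,0,0,0,0")

```text
t: 18.03
eef_pos: [546.5, 274.1, 30.1]
tcp_rot: [-3.139, -0.002, 1.594]
ft_force: [-8.1, 15.7, -2.7]
opening: 0.275
grip_force: 30.0
```

The x position did advance 2 mm, so friction was holding it. Now I press x with y relieved until x is a hard stop.

Units first: shifts go in units of 100 mm. So 3 mm is 0.03, 1.5 mm is 0.015.

drive_effector(steps="0.015,0,0,0,0 | 0.03,0,0,0,0 | 0.03,0.007,0,0,0 | 0.03,0.014,0,0,0 | 0.03,0.014,0,0,0")

```text
t: 18.45
eef_pos: [546.6, 274.7, 30.0]
tcp_rot: [-3.135, 0.002, 1.594]
ft_force: [-12.6, -0.9, 5.2]
opening: 0.271
grip_force: 30.0
```

drive_effector(steps="0,0.007,0,0,0 | 0,0.014,0,0,0 | 0,0.014,0,0,0")

```text
t: 18.7
eef_pos: [546.6, 274.7, 30.1]
tcp_rot: [-3.133, 0.002, 1.594]
ft_force: [-17.8, -0.4, 10.2]
opening: 0.272
grip_force: 30.0
```

drive_effector(steps="0,0.005,0,0,0 | 0,0.01,0,0,0 | 0,0.01,0,0,0")

```text
t: 18.95
eef_pos: [546.7, 274.6, 30.1]
tcp_rot: [-3.131, 0.003, 1.594]
ft_force: [-25.0, -1.6, 14.8]
opening: 0.275
grip_force: 30.0
```

To row units: -3 mm is -0.03, -1 mm is -0.01.

drive_effector(steps="0,-0.01,-0.003,0,0 | -0.01,-0.017,-0.006,0,0 | -0.02,-0.017,-0.006,0,0 | -0.03,-0.017,-0.006,0,0 | -0.035,-0.017,-0.006,0,0")

```text
t: 19.37
eef_pos: [546.7, 274.0, 30.2]
tcp_rot: [-3.135, -0.002, 1.594]
ft_force: [-15.7, 24.3, -1.2]
opening: 0.273
grip_force: 30.0
```

drive_effector(steps="0,0,0,0,0 | 0,0,0,0,0")

```text
t: 19.53
eef_pos: [546.7, 274.0, 30.2]
tcp_rot: [-3.135, -0.001, 1.594]
ft_force: [-14.9, 21.1, -1.8]
opening: 0.268
grip_force: 30.0
```

drive_effector(steps="0,0.004,0,0,0 | 0,0.008,0,0,0 | 0,0.008,0,0,0")

```text
t: 19.78
eef_pos: [546.7, 274.0, 30.3]
tcp_rot: [-3.134, -0.001, 1.594]
ft_force: [-19.5, 20.1, 1.8]
opening: 0.272
grip_force: 30.0
```

drive_effector(steps="0,0,0,0,0 | 0,0,0,0,0 | 0,0,0,0,0 | 0,0,0,0,0 | 0,0,0,0,0")

```text
t: 20.2
eef_pos: [546.7, 274.0, 30.2]
tcp_rot: [-3.134, -0.001, 1.594]
ft_force: [-19.6, 20.7, 2.4]
opening: 0.271
grip_force: 30.0
```

```bash
python3 -c "
from cell import *
print(job_done())"
```

```text
the job is handed in; nothing more can be done
None
```

I handed the job in at 20.2 s: the drilled housing lies flat and released in the tray's empty compartment, and the undrilled housing is still gripped and pressed into the jig corner with about 20 N towards each fence (wrist reading); I have no verdict from the judge.

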